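# Tip a carton into a labelling cradle and press it home

## Robot

A 6-joint arm with a two-finger parallel gripper is mounted at the origin on a cart in front of the work surface, level with it; the furniture and walls round the work are solid. World frame = base frame: x ahead of the robot, y to its left, z up, the work surface at z = 0. Lengths are in m, angles in rad, forces in N, time in s.
With the tool pointing down it reaches from about 0.35 to 0.85 m from the base axis. Payload 8.1 kg.
Tool frame: the origin (TCP) lies between the finger pads; the fingertips stand 11 mm ahead of it and the grasp point (between the pads) lies 8 mm behind it (robot.tips_ahead is the distance from the TCP to the fingertips, in m); z points along the fingers, y is the line along which they close (so a half turn about z gives the same grasp; the last joint's range is limited). The gripper opens to 93 mm and grips with 3 to 60 N. Pads are 15 mm wide; open, the fingers measure 128 mm over their backs; the gripper's body (75 mm by 188 mm) begins 65 mm behind the grasp point.
Start: joints at [1.1, 0.13, 1.488, -0, 1.523, -0.085], TCP at [0.226, 0.556, 0.23] pointing down, gripper open.
Joint ranges: [-2.96, 2.96], [-0.89, 2.26], [0.02, 2.5], [-1.34, 4.48], [0, 2.73], [-2.66, 2.66]. Speed limits (rad/s): [2.39, 2.39, 2.79, 3.14, 3.14, 3.14].

## Interface

Orientations are given as a rotation vector (axis times angle).
In Python, from plant import robot gives the robot as it stands. The module is installed in compiled form; this text tells all that it offers.
- The arm moves only by the tool move_arm, never from a script. Its argument "deltas" is one flat list of numbers, 7 for each row, row after row: the shift along the tool's x, y, z in m, then the turn, a rotation vector about the tool's x, y, z in rad, then the opening, from 0 (shut) to 1 (fully open). A call has 1 to 12 rows; each row is the pose to reach, as a shift and turn from the pose commanded when the call began, along the tool's axes at that moment; what a row does not reach only later rows make up. A row lasts 1/8 s, in which the tool goes at most 62.5 mm and 10.7 degrees, less where a joint would pass 70% of its speed; a pose out of reach is approached as far as the arm can. A call with a gripper value outside its range is refused whole. The fingers move at their own pace and stop on an object; "squeeze" is the grip in N (left out, the last holds). Time passes only in rows, so rows that repeat a pose let the fingers close. It gives the time, the measured TCP pose, the force, the opening and the grip force at its end, in the units of the state.
- robot.read_state(): the state, without advancing time (a new reading comes with each control period).
- robot.read_camera(name): name is "side" or "top"; returns (picture, depth): 480x640x3 uint8, red, green, blue; 480x640 float32, m along the optical axis (not along the pixel's ray), 0 where there is no reading.
- robot.camera_model(name): a dict with "K" (3x3 intrinsics, pixels), "k1" (the pictures are not rectified: a ray, as slopes to the right and down, at radius r is drawn at 1 + k1 r^2 times it, then the intrinsics apply), "R" (3x3) and "t" (3): a world point X has camera coordinates R X + t. Camera axes: x right, y down, z forward; pixel columns grow to the right and rows downward; lengths in m; the calibration is good to about 2 mm. A picture is of the moment at which its call begins. camera_model takes no time and is no camera call.
- robot.close_job(): hands the job in; it is judged then, once.
Trained networks look in the newest picture that a camera, given by its name, has taken for a name from the list of things; names that differ only in an ending like _2 or _b are one class to them, and where a whole thing is asked for, a point or a joint stands for the part that bears it (a point fixed in the world has none). Each returns a list of dicts, best first, with "confidence" (0 to 1); they miss things now and then, are a little off and sometimes report something else, mostly with a low value. They report only what shows in the picture. A call takes as long as a camera call.
- robot.recognise(camera, label): "uv" ([column, row] in pixels, amid what is visible of it).
The state is a dict: "t": time; "q": joint angles; "dq": joint speeds; "joint_torque": joint torques, N m; "tool_pos": TCP position; "orientation": TCP orientation; "force": force on the tool from outside, world axes, zero at the start; "wrist_torque": the same for the moment, N m; "opening": finger opening in m; "gripper_force": force on a finger pad.
Only numpy, scipy, OpenCV 4.12 (cv2) and the standard library are available. Lean on these libraries where they do the work, as an engineer would, in place of code of your own. Each camera call takes 0.05 s, during which the arm holds its last target. There are 200 camera calls.

## Task

Lay the carton in the low cradle: slide it upright until its foot bears squarely against the cradle's front edge, then push high on its near face so that it tips over that edge onto the padded bed, label side up, and push it along the bed until it sits flush against the backstop, pressing it home firmly for a moment before letting go. Work by gentle pushing, never harder than 20 N on the carton, and leave the two vials and the dropper bottle that stand beside the carton and cradle where they are.

Things in the scene. Friction and masses are not known exactly. Their poses are not given: they have to be found in the camera images.
- carton: Taped brown carton 90 (x) by 120 (y) by 130 (z) mm, too wide to grip, 0.6 to 0.9 kg, friction about 0.4. Origin: centre of its underside; z up through the taped top; +x face to the cradle, -x face (blank white label) to the robot. Starts upright, 8 to 40 mm before the cradle. Pushed at half height it slides; pushed high against the edge it tips. Laid down, its x points down, z to the backstop.
- cradle: Low aluminium cradle fixed to the bench. Origin: bench level, middle of its front edge; x runs along the bed away from the robot, y left, z up. Bed 205 (x) by 172 (y) mm, its top 14 mm high, thin black rubber sheet on it. The upright front face at x = 0 is the stop to tip over. Side rails from x = 25 mm on, 141 mm apart inside, rise 12 mm above the bed.
- bed_mid (a point): A fixed point on the top of the bed, on its middle line, 80 mm behind its front edge. Behind it stands the grey upright backstop plate (118 mm wide, its top 56 mm above the bed, two black clamp knobs behind): adjustable and not measured, its front face is anywhere from 70 to 95 mm behind this point; find it by feel. It does not give below 25 N.
- vial_a: Small vial with a screw cap, 27 mm across, 56 mm high, standing loose to the right of the carton; origin under its centre, z up.
- vial_b: Small vial with a screw cap, 27 mm across, 56 mm high, standing loose to the right of the cradle; origin under its centre, z up.
- bottle: Brown dropper bottle, 33 mm across, 102 mm high, standing loose to the left of the carton; origin under its centre, z up.

How it is judged:
By the outcome, as a careful person would: the job done as asked, in the order asked, and still so for the second after the job is handed in, with the robot touching nothing.
It also fails if it takes over 72 s, if anything falls off the work surface, if the arm or the gripper's body presses on something with over 40 N, if the wrist force passes 120 N, or if a joint passes its speed limit or range.

## Working session

There is one attempt and no reset: what is moved stays moved. The work goes in short steps, Python scripts to look and compute and a tool call to move; the robot and the scene stay as the last step left them, time stands still between calls to the robot, and variables do not carry over. Pictures are saved under pics/ and viewed, at most 10 in all, crops included, and the job is handed in when it is done.

Besides the shell and the picture viewer there is one more tool, called after "Emit:" as name(argument=value, ...) on one line, values as JSON. move_arm: Moves the arm, as the interface text tells. Its arguments: {"type":"object","properties":{"deltas":{"type":"array","items":{"type":"number"}},"squeeze":{"type":"number"}},"required":["deltas"]}

```bash
mkdir -p pics; ls
cat > h.py <<'E'
import numpy as np, cv2
from plant import robot
def look(n,f=None):
    p,d=robot.read_camera(n)
    if f: cv2.imwrite('pics/'+f,p[:,:,::-1])
    return p,d
def cloud(n,d):
    m=robot.camera_model(n);K=np.array(m['K']);R=np.array(m['R']);t=np.array(m['t'])
    uv=np.stack(np.meshgrid(np.arange(640.),np.arange(480.)),-1).reshape(-1,1,2)
    x=cv2.undistortPoints(uv,K,np.array([m['k1'],0,0,0.])).reshape(480,640,2)
    c=np.dstack([x*d[...,None],d])
    return (c-t)@R
E
python3 - <<'E'
from h import *
for n in('top','side'):
    p,d=look(n,n+'1.png');P=cloud(n,d);np.save(n+'.npy',P);np.save(n+'d.npy',d)
    m=robot.camera_model(n);print(n,-np.array(m['R']).T@m['t'])
    for l in('carton','cradle','vial_a','bottle'):
        for r in robot.recognise(n,l)[:3]:
            u,v=map(int,r['uv']);print(l,r['confidence'],u,v,P[v,u].round(3))
s=robot.read_state();print(s)
E
```

```text
pics
top [0.47433784 0.23418675 0.87270919]
carton 0.72 301 280 [0.539 0.278 0.131]
carton 0.32 295 196 [0.697 0.298 0.017]
cradle 0.94 296 197 [0.695 0.296 0.017]
vial_a 0.82 366 193 [0.693 0.176 0.054]
vial_a 0.49 392 253 [0.591 0.134 0.057]
bottle 0.85 226 276 [0.549 0.401 0.081]
side [ 0.68898566 -0.44644198  0.50488511]
carton 0.6 268 233 [0.55  0.218 0.103]
cradle 0.75 354 253 [0.691 0.297 0.016]
vial_a 0.89 286 305 [0.589 0.118 0.036]
vial_a 0.84 355 291 [0.694 0.162 0.033]
{'t': 0.5, 'q': array([ 1.09959839e+00,  1.30395561e-01,  1.48821589e+00, -1.40874996e-05,
        1.52302692e+00, -8.53655334e-02]), 'dq': array([-1.94716364e-04, -4.94823837e-04,  5.07501890e-04,  3.11282232e-05,
        4.88027940e-04,  9.40996356e-04]), 'joint_torque': array([-6.80731246e-04, -5.59179676e+01, -4.91566336e+01,  7.67515437e-02,
        2.43719795e-02, -4.56873204e-05]), 'tool_pos': array([0.22575744, 0.5558942 , 0.22962913]), 'orientation': array([ 6.02310604e-01,  3.08331319e+00, -7.51264126e-05]), 'force': array([ 0.55081739, -0.13417507, -0.29194131]), 'wrist_torque': array([ 0.00164624,  0.05317307, -0.02826489]), 'gripper_force': 0.0, 'opening': 0.09270606338035696}
```

View pics/top1.png

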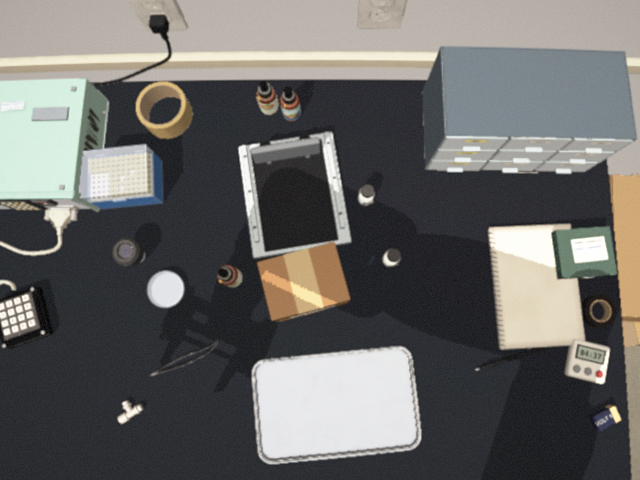

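View pics/side1.png

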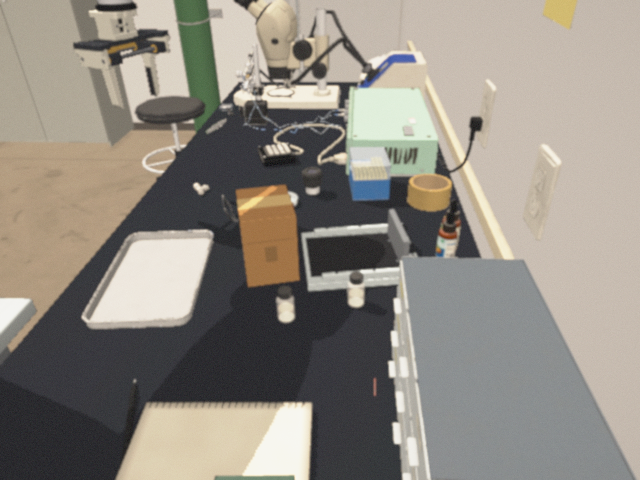

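Run:
```python
from h import *
P=np.load('top.npy')
def rect(m,name):
    q=P[m][:,:2].astype(np.float32);r=cv2.minAreaRect(q);print(name,m.sum(),r,cv2.boxPoints(r).round(3).tolist(),np.median(P[m][:,2]))
X,Y,Z=P[...,0],P[...,1],P[...,2]
rg=(X>.35)&(X<.95)&(Y>.05)&(Y<.5)
er=lambda m:cv2.morphologyEx(m.astype(np.uint8),cv2.MORPH_OPEN,np.ones((3,3)))>0
def big(m):
    n,l,s,_=cv2.connectedComponentsWithStats(er(m).astype(np.uint8));k=1+np.argmax(s[1:,4]);return l==k
rect(big(rg&(abs(Z-.131)<.008)),'carton')
rect(big(rg&(abs(Z-.0155)<.006)&(X>.58)),'bed')
rect(big(rg&(abs(Z-.07)<.006)&(X>.68)),'backstop')
m=rg&(abs(Z-.027)<.004)&(X>.58)&(Y>.2)&(Y<.4)
for s in (Y>.3,Y<.3): rect(big(m&s),'rail')
rect(big(rg&(abs(Z-.056)<.008)&(Y<.2)&(X<.64)),'va')
rect(big(rg&(abs(Z-.056)<.008)&(Y<.2)&(X>.64)),'vb')
rect(big(rg&(Z>.06)&(Z<.115)&(Y>.36)&(X<.62)),'bottle')
```

```text
carton 4925 ((0.5390052795410156, 0.27548813819885254), (0.09062023460865021, 0.12046902626752853), 15.402331352233887) [[0.4790000021457672, 0.32199999690055847], [0.5109999775886536, 0.20499999821186066], [0.5989999771118164, 0.2290000021457672], [0.5669999718666077, 0.34599998593330383]] 0.1303481015778682
bed 7987 ((0.7039377093315125, 0.30127647519111633), (0.20582661032676697, 0.1721002161502838), 9.740087509155273) [[0.5879999995231628, 0.36899998784065247], [0.6169999837875366, 0.19900000095367432], [0.8199999928474426, 0.23399999737739563], [0.7910000085830688, 0.40299999713897705]] 0.014736480517328345
backstop 507 ((0.772617518901825, 0.31290191411972046), (0.01404898427426815, 0.11759983748197556), 9.489312171936035) [[0.7559999823570251, 0.3700000047683716], [0.7749999761581421, 0.2540000081062317], [0.7889999747276306, 0.25600001215934753], [0.7699999809265137, 0.3720000088214874]] 0.07007286266093612
rail 381 ((0.6812552213668823, 0.3736269474029541), (0.13522709906101227, 0.009367554448544979), 9.749249458312988) [[0.6140000224113464, 0.367000013589859], [0.6150000095
[... 665 characters left out ...]
, 0.1420000046491623], [0.578000009059906, 0.1420000046491623]] 0.05568252274896612
vb 140 ((0.6976717710494995, 0.17398618161678314), (0.021378373727202415, 0.020177295431494713), 0.4612613320350647) [[0.6869999766349792, 0.18400000035762787], [0.6869999766349792, 0.164000004529953], [0.7080000042915344, 0.164000004529953], [0.7080000042915344, 0.18400000035762787]] 0.05547442124256022
bottle 224 ((0.5535324215888977, 0.40477246046066284), (0.02461988665163517, 0.026272105053067207), 81.79386138916016) [[0.5389999747276306, 0.39399999380111694], [0.5649999976158142, 0.39100000262260437], [0.5680000185966492, 0.41499999165534973], [0.5419999957084656, 0.4189999997615814]] 0.07702157435888053
```

The top view shows the carton at about (303,281) in front of the cradle at (295,195). Relative to the cradle it's yawed about 6° and offset 2 mm sideways, with a gap of 13–25 mm. In the side view the carton is at (268,233), and the vials at (286,305) and (355,291) are well clear. I'll push with tilted, half-open fingers.

```bash
cat >> h.py <<'E'
from scipy.spatial.transform import Rotation as Ro
O=np.array([.6027,.284,0]);YAW=np.radians(9.7)
C=Ro.from_euler('z',YAW).as_matrix()   # cradle axes
def tool(a): # tilt a (deg): tips lead forward
    return C@np.diag([-1,1,-1.])@Ro.from_euler('y',-a,degrees=True).as_matrix()
def off(a): a=np.radians(a);return np.array([.011*np.sin(a)+.0075*np.cos(a),0,-.011*np.cos(a)+.0075*np.sin(a)])
def now(a=30):
    s=robot.read_state();R=Ro.from_rotvec(s['orientation']).as_matrix()
    c=C.T@(s['tool_pos']-O)+off(a)
    print('t',s['t'],'contact(cradle)',c.round(4),'F cradle',(C.T@s['force']).round(2),'open',round(s['opening'],3),'q',s['q'].round(2))
    return s,R
def to(c,a=30):
    s,R=now(a);T=tool(a)
    p=O+C@(np.array(c)-off(a))
    print('->',c,'shift',(R.T@(p-s['tool_pos'])).round(4),'rot',Ro.from_matrix(R.T@T).as_rotvec().round(4))
E
python3 -c "
from h import *
to([-.15,0,.17])"
```

```text
t 0.5 contact(cradle) [-0.3137  0.3315  0.2239] F cradle [ 0.52 -0.23 -0.29] open 0.093 q [ 1.1   0.13  1.49 -0.    1.52 -0.09]
-> [-0.15, 0, 0.17] shift [-0.3139 -0.1954  0.0539] rot [-0.1453 -0.51   -0.5422]
```

Emit:
move_arm(deltas=[-0.052, -0.033, 0.009, -0.024, -0.085, -0.09, 0.5, -0.105, -0.065, 0.018, -0.048, -0.17, -0.18, 0.5, -0.157, -0.098, 0.027, -0.073, -0.255, -0.271, 0.5, -0.209, -0.13, 0.036, -0.097, -0.34, -0.361, 0.5, -0.262, -0.163, 0.045, -0.121, -0.425, -0.452, 0.5, -0.314, -0.195, 0.054, -0.145, -0.51, -0.542, 0.5, -0.314, -0.195, 0.054, -0.145, -0.51, -0.542, 0.5, -0.314, -0.195, 0.054, -0.145, -0.51, -0.542, 0.5])

```text
t: 1.5
tool_pos: [0.4437, 0.2571, 0.1765]
orientation: [-0.218, 2.609, 0.06]
force: [1.2, 0.5, 0.1]
opening: 0.0466
gripper_force: 0.0
```

```bash
python3 -c "
from h import *
to([-.145,0,.035])"
```

```text
t 1.5 contact(cradle) [-0.1493  0.0003  0.1707] F cradle [1.29 0.26 0.14] open 0.047 q [ 0.56 -0.56  2.27 -0.24  0.96 -1.08]
-> [-0.145, 0, 0.035] shift [ 0.0642 -0.0005  0.1197] rot [-0.0001  0.0008 -0.0029]
```

Emit:
move_arm(deltas=[0.021, 0, 0.04, 0, 0, 0, 0.5, 0.043, 0, 0.08, 0, 0, 0, 0.5, 0.064, 0, 0.12, 0, 0, 0, 0.5, 0.064, 0, 0.12, 0, 0, 0, 0.5])

```text
t: 2.0
tool_pos: [0.4447, 0.258, 0.0357]
orientation: [-0.226, 2.617, 0.055]
force: [-0.5, -0.1, 0.1]
opening: 0.0462
gripper_force: 0.0
```

```bash
python3 -c "
from h import *
to([-.12,0,.035])
look('side','s2.png')"
```

```text
t 2.0 contact(cradle) [-0.1482  0.001   0.0299] F cradle [-0.53  0.02  0.08] open 0.046 q [ 0.56 -0.31  2.37 -0.33  0.62 -0.96]
-> [-0.12, 0, 0.035] shift [-0.027  -0.001   0.0095] rot [-0.0016 -0.0079  0.003 ]
```

View pics/s2.png

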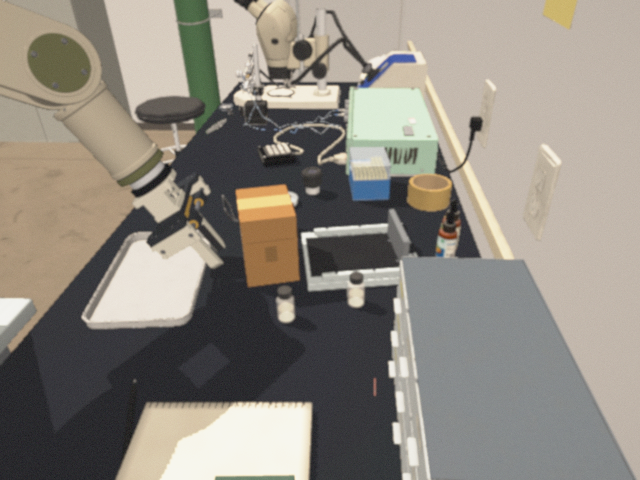

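The side view shows the fingertips at about (218,262), behind the carton, with the tilt clear of everything. Next I approach and start sliding it.

Emit:
move_arm(deltas=[-0.007, 0, 0, 0, 0, 0, 0.5, -0.014, 0, 0.004, 0, 0, 0, 0.5, -0.0205, 0, 0.0085, 0, 0, 0, 0.5, -0.026, 0, 0.0115, 0, 0, 0, 0.5, -0.0275, 0, 0.0125, 0, 0, 0, 0.5, -0.029, 0, 0.0133, 0, 0, 0, 0.5, -0.0303, 0, 0.014, 0, 0, 0, 0.5, -0.0316, 0, 0.0148, 0, 0, 0, 0.5, -0.0329, 0, 0.0155, 0, 0, 0, 0.5, -0.0342, 0, 0.0163, 0, 0, 0, 0.5, -0.0355, 0, 0.017, 0, 0, 0, 0.5, -0.0368, 0, 0.0178, 0, 0, 0, 0.5])

```text
t: 3.55
tool_pos: [0.488, 0.2646, 0.0426]
orientation: [-0.221, 2.61, 0.059]
force: [-2.6, 0.4, -1.7]
opening: 0.0467
gripper_force: 1.3
```

```bash
python3 -c "
from h import *
to([-.10,0,.035])"
```

```text
t 3.55 contact(cradle) [-0.1043  0.0002  0.0368] F cradle [-2.51  0.88 -1.65] open 0.047 q [ 0.52 -0.2   2.27 -0.31  0.6  -1.01]
-> [-0.1, 0, 0.035] shift [-0.0028 -0.0002  0.0037] rot [-0.0004 -0.0003 -0.0001]
```

Emit:
move_arm(deltas=[-0.0011, 0, 0.0006, 0, 0, 0, 0.5, -0.0022, 0, 0.0013, 0, 0, 0, 0.5, -0.0033, 0, 0.0019, 0, 0, 0, 0.5, -0.0044, 0, 0.0025, 0, 0, 0, 0.5, -0.0055, 0, 0.0032, 0, 0, 0, 0.5, -0.0066, 0, 0.0038, 0, 0, 0, 0.5, -0.0073, 0, 0.0042, 0, 0, 0, 0.5])

```text
t: 4.42
tool_pos: [0.4963, 0.2661, 0.0427]
orientation: [-0.221, 2.61, 0.059]
force: [-3.7, -0.4, -1.9]
opening: 0.0464
gripper_force: 1.4
```

```bash
cat >> h.py <<'E'
def carton(z=.131,dz=.008):
    p,d=look('top');P=cloud('top',d)
    m=(abs(P[...,2]-z)<dz)&(P[...,0]>.45)&(P[...,0]<.8)&(P[...,1]>.15)&(P[...,1]<.38)
    n,l,s,_=cv2.connectedComponentsWithStats(cv2.morphologyEx(m.astype(np.uint8),cv2.MORPH_OPEN,np.ones((3,3))))
    q=((P-O)@C)[l==1+np.argmax(s[1:,4])][:,:2].astype(np.float32)
    r=cv2.minAreaRect(q);print('carton cradle-frame',np.round(r[0],4),np.round(r[1],4),r[2],'pts',len(q))
E
python3 -c "
from h import *
now();carton()"
```

```text
t 4.425 contact(cradle) [-0.0959  0.0002  0.0369] F cradle [-3.68  0.25 -1.9 ] open 0.046 q [ 0.51 -0.17  2.25 -0.31  0.59 -1.02]
carton cradle-frame [-0.047  -0.0017] [0.0909 0.1203] 0.33524811267852783 pts 4869
```

Emit:
move_arm(deltas=[-0.0004, 0, 0.0003, 0, 0, 0, 0.5, -0.0009, 0, 0.0005, 0, 0, 0, 0.5, -0.0013, 0, 0.0008, 0, 0, 0, 0.5, -0.0017, 0, 0.001, 0, 0, 0, 0.5, -0.0022, 0, 0.0013, 0, 0, 0, 0.5, -0.0026, 0, 0.0015, 0, 0, 0, 0.5])

```text
t: 5.22
tool_pos: [0.4988, 0.2666, 0.0425]
orientation: [-0.221, 2.611, 0.059]
force: [-11.5, -1.0, 5.9]
opening: 0.0464
gripper_force: 5.7
```

```bash
python3 -c "
from h import *
now();carton()"
```

```text
t 5.225 contact(cradle) [-0.0934  0.0003  0.0367] F cradle [-11.47   0.92   5.93] open 0.046 q [ 0.51 -0.17  2.24 -0.3   0.59 -1.02]
carton cradle-frame [-0.0451 -0.0019] [0.0908 0.1203] 0.06364132463932037 pts 4862
```

Foot bears squarely on the edge (yaw 0.1°, 11.5 N). I back off and rise to a contact height of 0.115.

Emit:
move_arm(deltas=[0.005, 0, -0.003, 0, 0, 0, 0.5, 0.013, 0, -0.0075, 0, 0, 0, 0.5, -0.006, 0, -0.041, 0, 0, 0, 0.5, -0.026, 0, -0.075, 0, 0, 0, 0.5, -0.026, 0, -0.075, 0, 0, 0, 0.5, -0.026, 0, -0.075, 0, 0, 0, 0.5])

```text
t: 6.02
tool_pos: [0.4842, 0.264, 0.1205]
orientation: [-0.221, 2.61, 0.059]
force: [-0.8, 0.3, -1.3]
opening: 0.0463
gripper_force: 0.0
```

```bash
python3 -c "
from h import *
to([-.094,0,.115]);carton()"
```

```text
t 6.025 contact(cradle) [-0.1081  0.0003  0.1147] F cradle [-0.74  0.4  -1.26] open 0.046 q [ 0.52 -0.36  2.24 -0.25  0.78 -1.09]
-> [-0.094, 0, 0.115] shift [-0.0124 -0.0003  0.0068] rot [-0.0002  0.0003 -0.0003]
carton cradle-frame [-0.0452 -0.0019] [0.1203 0.0905] 89.9312744140625 pts 4858
```

Emit:
move_arm(deltas=[-0.0045, 0, 0.0026, 0, 0, 0, 0.5, -0.009, 0, 0.0052, 0, 0, 0, 0.5, -0.0115, 0, 0.0066, 0, 0, 0, 0.5, -0.0128, 0, 0.0074, 0, 0, 0, 0.5, -0.0142, 0, 0.0082, 0, 0, 0, 0.5, -0.0156, 0, 0.009, 0, 0, 0, 0.5, -0.017, 0, 0.0098, 0, 0, 0, 0.5, -0.0184, 0, 0.0106, 0, 0, 0, 0.5])

```text
t: 7.08
tool_pos: [0.5051, 0.2678, 0.1207]
orientation: [-0.221, 2.611, 0.059]
force: [-7.4, -1.7, 7.0]
opening: 0.0468
gripper_force: 4.1
```

```bash
python3 -c "
from h import *
now()"
```

```text
t 7.075 contact(cradle) [-0.0869  0.0005  0.115 ] F cradle [-7.62 -0.45  7.02] open 0.047 q [ 0.5  -0.29  2.19 -0.24  0.77 -1.11]
```

Emit:
move_arm(deltas=[-0.0028, 0, -0.0003, 0, 0, 0, 0.5, -0.0056, 0, -0.0005, 0, 0, 0, 0.5, -0.0083, 0, -0.0007, 0, 0, 0, 0.5, -0.011, 0, -0.0008, 0, 0, 0, 0.5, -0.0138, 0, -0.0009, 0, 0, 0, 0.5, -0.0167, 0, -0.0009, 0, 0, 0, 0.5, -0.0195, 0, -0.0009, 0, 0, 0, 0.5, -0.0222, 0, -0.0008, 0, 0, 0, 0.5])

```text
t: 8.07
tool_pos: [0.5243, 0.2711, 0.1332]
orientation: [-0.221, 2.609, 0.059]
force: [-4.8, -1.4, 5.2]
opening: 0.0465
gripper_force: 3.2
```

```bash
python3 -c "
from h import *
now();look('side','s3.png')"
```

```text
t 8.075 contact(cradle) [-0.0674  0.0005  0.1275] F cradle [-4.92 -0.57  5.19] open 0.046 q [ 0.49 -0.26  2.13 -0.23  0.78 -1.13]
```

View pics/s3.png

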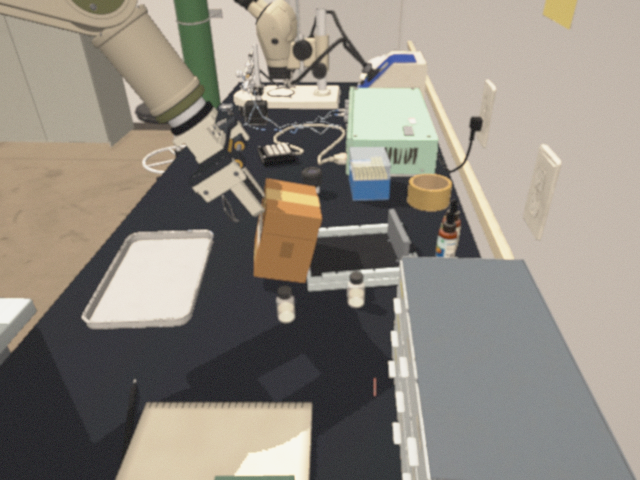

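The carton, at about (287,230), is tipping about 13° over the edge as intended. I continue along the arc.

Emit:
move_arm(deltas=[-0.0028, 0, 0.0002, 0, 0, 0, 0.5, -0.0056, 0, 0.0004, 0, 0, 0, 0.5, -0.0085, 0, 0.0006, 0, 0, 0, 0.5, -0.0113, 0, 0.0008, 0, 0, 0, 0.5, -0.0141, 0, 0.0012, 0, 0, 0, 0.5, -0.0169, 0, 0.0016, 0, 0, 0, 0.5, -0.0197, 0, 0.0021, 0, 0, 0, 0.5, -0.0225, 0, 0.0026, 0, 0, 0, 0.5, -0.0253, 0, 0.0032, 0, 0, 0, 0.5, -0.0281, 0, 0.0039, 0, 0, 0, 0.5, -0.0309, 0, 0.0046, 0, 0, 0, 0.5, -0.0337, 0, 0.0053, 0, 0, 0, 0.5])

```text
t: 9.62
tool_pos: [0.5554, 0.2761, 0.1445]
orientation: [-0.221, 2.61, 0.059]
force: [-1.2, -0.8, 1.5]
opening: 0.0465
gripper_force: 0.9
```

```bash
python3 -c "
from h import *
now()"
```

```text
t 9.625 contact(cradle) [-0.036   0.0002  0.1387] F cradle [-1.37 -0.62  1.54] open 0.046 q [ 0.47 -0.18  2.05 -0.21  0.78 -1.16]
```

Emit:
move_arm(deltas=[-0.0027, 0, 0.0009, 0, 0, 0, 0.5, -0.0054, 0, 0.0018, 0, 0, 0, 0.5, -0.0081, 0, 0.0027, 0, 0, 0, 0.5, -0.0108, 0, 0.0036, 0, 0, 0, 0.5, -0.0134, 0, 0.0047, 0, 0, 0, 0.5, -0.016, 0, 0.0058, 0, 0, 0, 0.5, -0.0187, 0, 0.0069, 0, 0, 0, 0.5, -0.0213, 0, 0.008, 0, 0, 0, 0.5, -0.0213, 0, 0.008, 0, 0, 0, 0.5, -0.0213, 0, 0.008, 0, 0, 0, 0.5])

```text
t: 10.88
tool_pos: [0.5774, 0.28, 0.1484]
orientation: [-0.221, 2.61, 0.059]
force: [0.9, -0.1, 0.8]
opening: 0.0466
gripper_force: 0.0
```

```bash
python3 -c "
from h import *
now();look('side','s4.png')"
```

```text
t 10.875 contact(cradle) [-0.0136  0.0003  0.1426] F cradle [ 0.83 -0.29  0.77] open 0.047 q [ 0.45 -0.13  1.99 -0.2   0.78 -1.18]
```

View pics/s4.png

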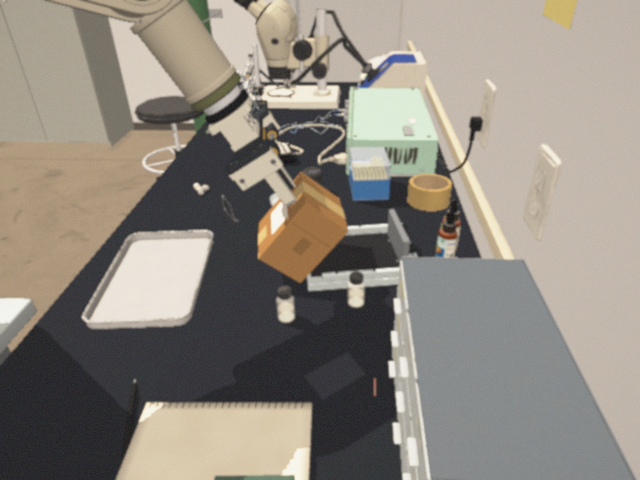

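The carton at (302,228) is leaning about 40°, near its balance point. I nudge it further.

Emit:
move_arm(deltas=[-0.003, 0, 0.0016, 0, 0, 0, 0.5, -0.006, 0, 0.0032, 0, 0, 0, 0.5, -0.009, 0, 0.005, 0, 0, 0, 0.5, -0.012, 0, 0.0068, 0, 0, 0, 0.5, -0.012, 0, 0.0068, 0, 0, 0, 0.5, -0.012, 0, 0.0068, 0, 0, 0, 0.5])

```text
t: 11.68
tool_pos: [0.591, 0.2823, 0.1484]
orientation: [-0.221, 2.61, 0.059]
force: [1.1, 0.3, 0.9]
opening: 0.0464
gripper_force: 0.0
```

```bash
python3 -c "
from h import *
now();look('side','s5.png')"
```

```text
t 11.675 contact(cradle) [0.0002 0.0002 0.1427] F cradle [1.12 0.13 0.94] open 0.046 q [ 0.44 -0.09  1.96 -0.19  0.78 -1.19]
```

View pics/s5.png

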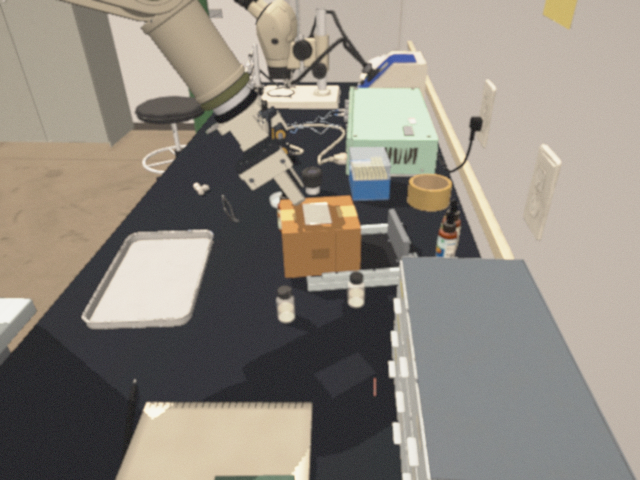

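The carton is down at about (320,235) with the white label up at (317,213). I pull back and measure it.

Emit:
move_arm(deltas=[0.023, 0, -0.0133, 0, 0, 0, 0.5, 0.046, 0, -0.0266, 0, 0, 0, 0.5, 0.069, 0, -0.04, 0, 0, 0, 0.5, 0.069, 0, -0.04, 0, 0, 0, 0.5])

```text
t: 12.22
tool_pos: [0.5113, 0.2689, 0.1484]
orientation: [-0.222, 2.61, 0.059]
force: [-0.7, 0.4, 1.0]
opening: 0.0463
gripper_force: 0.0
```

```bash
python3 -c "
from h import *
carton(.104,.008);to([-.07,0,.05])"
```

```text
carton cradle-frame [ 0.0274 -0.0022] [0.1201 0.1307] 89.9942398071289 pts 6269
t 12.275 contact(cradle) [-0.0795  0.0005  0.1433] F cradle [0.86 0.76 0.18] open 0.046 q [ 0.5  -0.31  2.15 -0.22  0.82 -1.13]
-> [-0.07, 0, 0.05] shift [ 0.0385 -0.0006  0.0855] rot [0.0002 0.0009 0.0003]
```

Emit:
move_arm(deltas=[0.0135, 0, 0.03, 0, 0, 0, 0.5, 0.027, 0, 0.06, 0, 0, 0, 0.5, 0.0405, 0, 0.089, 0, 0, 0, 0.5, 0.0405, 0, 0.089, 0, 0, 0, 0.5, 0.034, 0, 0.093, 0, 0, 0, 0.5, 0.0275, 0, 0.0965, 0, 0, 0, 0.5, 0.021, 0, 0.1, 0, 0, 0, 0.5, 0.0197, 0, 0.1008, 0, 0, 0, 0.5, 0.0184, 0, 0.1016, 0, 0, 0, 0.5, 0.0171, 0, 0.1024, 0, 0, 0, 0.5, 0.0158, 0, 0.1032, 0, 0, 0, 0.5, 0.0145, 0, 0.104, 0, 0, 0, 0.5])

```text
t: 13.78
tool_pos: [0.5509, 0.2754, 0.051]
orientation: [-0.221, 2.611, 0.059]
force: [-6.3, -0.3, 5.1]
opening: 0.0463
gripper_force: 2.6
```

```bash
python3 -c "
from h import *
now();carton(.104,.008)"
```

```text
t 13.775 contact(cradle) [-0.0405  0.0003  0.0453] F cradle [-6.31  0.74  5.07] open 0.046 q [ 0.47 -0.04  2.11 -0.27  0.59 -1.08]
carton cradle-frame [ 0.0283 -0.0021] [0.1312 0.1203] 0.019106846302747726 pts 6257
```

Emit:
move_arm(deltas=[-0.0011, 0, 0.0006, 0, 0, 0, 0.5, -0.0022, 0, 0.0013, 0, 0, 0, 0.5, -0.0033, 0, 0.0019, 0, 0, 0, 0.5, -0.0044, 0, 0.0025, 0, 0, 0, 0.5, -0.0055, 0, 0.0032, 0, 0, 0, 0.5, -0.0066, 0, 0.0038, 0, 0, 0, 0.5])

```text
t: 14.58
tool_pos: [0.5589, 0.2767, 0.0512]
orientation: [-0.221, 2.61, 0.059]
force: [-3.5, -0.8, 0.5]
opening: 0.0463
gripper_force: 1.8
```

```bash
python3 -c "
from h import *
now();carton(.104,.008)"
```

```text
t 14.575 contact(cradle) [-0.0325  0.0002  0.0455] F cradle [-3.59 -0.2   0.5 ] open 0.046 q [ 0.46 -0.02  2.09 -0.27  0.58 -1.09]
carton cradle-frame [ 0.0365 -0.0023] [0.1203 0.1311] 89.9608154296875 pts 6238
```

Emit:
move_arm(deltas=[-0.002, 0, 0.0012, 0, 0, 0, 0.5, -0.0042, 0, 0.0024, 0, 0, 0, 0.5, -0.0063, 0, 0.0036, 0, 0, 0, 0.5, -0.0083, 0, 0.0048, 0, 0, 0, 0.5, -0.0104, 0, 0.006, 0, 0, 0, 0.5, -0.0125, 0, 0.0072, 0, 0, 0, 0.5, -0.0146, 0, 0.0084, 0, 0, 0, 0.5, -0.0167, 0, 0.0096, 0, 0, 0, 0.5, -0.0187, 0, 0.0108, 0, 0, 0, 0.5, -0.0208, 0, 0.012, 0, 0, 0, 0.5, -0.0229, 0, 0.0132, 0, 0, 0, 0.5, -0.025, 0, 0.0144, 0, 0, 0, 0.5])

```text
t: 16.12
tool_pos: [0.5874, 0.2816, 0.0514]
orientation: [-0.221, 2.61, 0.059]
force: [-2.6, -0.7, -1.3]
opening: 0.0464
gripper_force: 1.4
```

Emit:
move_arm(deltas=[-0.002, 0, 0.0012, 0, 0, 0, 0.5, -0.0042, 0, 0.0024, 0, 0, 0, 0.5, -0.0063, 0, 0.0036, 0, 0, 0, 0.5, -0.0083, 0, 0.0048, 0, 0, 0, 0.5, -0.0104, 0, 0.006, 0, 0, 0, 0.5, -0.0125, 0, 0.0072, 0, 0, 0, 0.5, -0.0146, 0, 0.0084, 0, 0, 0, 0.5, -0.0167, 0, 0.0096, 0, 0, 0, 0.5])

```text
t: 17.12
tool_pos: [0.6064, 0.2849, 0.0514]
orientation: [-0.221, 2.61, 0.059]
force: [-3.1, 0.5, -1.6]
opening: 0.0463
gripper_force: 1.4
```

```bash
python3 -c "
from h import *
now();carton(.104,.008)"
```

```text
t 17.125 contact(cradle) [0.0158 0.0002 0.0456] F cradle [-2.94  0.98 -1.63] open 0.046 q [ 0.43  0.1   1.97 -0.24  0.58 -1.14]
carton cradle-frame [ 0.0852 -0.0024] [0.1322 0.1205] 0.1480230838060379 pts 6052
```

Emit:
move_arm(deltas=[-0.0011, 0, 0.0006, 0, 0, 0, 0.5, -0.0022, 0, 0.0013, 0, 0, 0, 0.5, -0.0033, 0, 0.0019, 0, 0, 0, 0.5, -0.0044, 0, 0.0025, 0, 0, 0, 0.5, -0.0055, 0, 0.0032, 0, 0, 0, 0.5, -0.0066, 0, 0.0038, 0, 0, 0, 0.5, -0.0073, 0, 0.0042, 0, 0, 0, 0.5, -0.0078, 0, 0.0045, 0, 0, 0, 0.5])

```text
t: 18.18
tool_pos: [0.6152, 0.2864, 0.0515]
orientation: [-0.221, 2.61, 0.059]
force: [-2.9, -0.8, -0.1]
opening: 0.0464
gripper_force: 1.6
```

Emit:
move_arm(deltas=[-0.0004, 0, 0.0003, 0, 0, 0, 0.5, -0.0009, 0, 0.0005, 0, 0, 0, 0.5, -0.0013, 0, 0.0008, 0, 0, 0, 0.5, -0.0017, 0, 0.001, 0, 0, 0, 0.5, -0.0022, 0, 0.0013, 0, 0, 0, 0.5])

```text
t: 18.8
tool_pos: [0.6177, 0.2868, 0.0514]
orientation: [-0.221, 2.61, 0.059]
force: [-3.3, -0.5, -0.6]
opening: 0.0467
gripper_force: 1.7
```

Emit:
move_arm(deltas=[-0.0004, 0, 0.0003, 0, 0, 0, 0.5, -0.0009, 0, 0.0005, 0, 0, 0, 0.5, -0.0013, 0, 0.0008, 0, 0, 0, 0.5, -0.0017, 0, 0.001, 0, 0, 0, 0.5])

```text
t: 19.3
tool_pos: [0.6197, 0.2872, 0.0514]
orientation: [-0.221, 2.61, 0.059]
force: [-3.5, 0.2, 0.1]
opening: 0.0466
gripper_force: 1.7
```

```bash
python3 -c "
from h import *
now();carton(.104,.008)"
```

```text
t 19.3 contact(cradle) [0.0292 0.0003 0.0457] F cradle [-3.39  0.81  0.08] open 0.047 q [ 0.43  0.13  1.93 -0.23  0.58 -1.15]
carton cradle-frame [ 0.0985 -0.0021] [0.1321 0.1205] 0.07583896070718765 pts 5999
```

Emit:
move_arm(deltas=[-0.0004, 0, 0.0003, 0, 0, 0, 0.5, -0.0009, 0, 0.0005, 0, 0, 0, 0.5, -0.0013, 0, 0.0008, 0, 0, 0, 0.5, -0.0017, 0, 0.001, 0, 0, 0, 0.5])

```text
t: 19.85
tool_pos: [0.6216, 0.2875, 0.0514]
orientation: [-0.221, 2.61, 0.059]
force: [-3.4, -1.2, 1.3]
opening: 0.0467
gripper_force: 1.8
```

Emit:
move_arm(deltas=[-0.0004, 0, 0.0003, 0, 0, 0, 0.5, -0.0007, 0, 0.0004, 0, 0, 0, 0.5, -0.001, 0, 0.0006, 0, 0, 0, 0.5])

```text
t: 20.23
tool_pos: [0.6227, 0.2877, 0.0514]
orientation: [-0.221, 2.61, 0.059]
force: [-5.1, -0.7, 1.1]
opening: 0.0466
gripper_force: 2.4
```

Force is rising, so contact is starting.

Emit:
move_arm(deltas=[-0.0003, 0, 0.0002, 0, 0, 0, 0.5, -0.0006, 0, 0.0003, 0, 0, 0, 0.5, -0.0006, 0, 0.0003, 0, 0, 0, 0.5])

```text
t: 20.6
tool_pos: [0.623, 0.2877, 0.0513]
orientation: [-0.221, 2.611, 0.059]
force: [-8.2, -1.5, 4.3]
opening: 0.0464
gripper_force: 4.2
```

Emit:
move_arm(deltas=[-0.0004, 0, 0.0002, 0, 0, 0, 0.5, -0.0007, 0, 0.0004, 0, 0, 0, 0.5, -0.0007, 0, 0.0004, 0, 0, 0, 0.5])

```text
t: 20.98
tool_pos: [0.6232, 0.2878, 0.0512]
orientation: [-0.221, 2.612, 0.058]
force: [-14.7, -3.7, 9.9]
opening: 0.0464
gripper_force: 7.4
```

Emit:
move_arm(deltas=[0, 0, -0.0003, 0, 0, 0, 0.5, 0, 0, -0.0003, 0, 0, 0, 0.5, 0, 0, -0.0003, 0, 0, 0, 0.5, 0, 0, -0.0003, 0, 0, 0, 0.5, 0, 0, -0.0003, 0, 0, 0, 0.5])

```text
t: 21.6
tool_pos: [0.6231, 0.2877, 0.0512]
orientation: [-0.221, 2.612, 0.058]
force: [-10.2, -1.8, 6.4]
opening: 0.0467
gripper_force: 5.9
```

```bash
python3 -c "
from h import *
now();carton(.104,.008)"
```

```text
t 21.6 contact(cradle) [0.0328 0.0002 0.0455] F cradle [-10.35  -0.06   6.42] open 0.047 q [ 0.43  0.14  1.92 -0.23  0.59 -1.15]
carton cradle-frame [ 0.1017 -0.0022] [0.1204 0.1327] 89.94406127929688 pts 5982
```

Pressed home at 10–15 N for about a second. I back off straight, rise and check.

Emit:
move_arm(deltas=[0.001, 0, -0.0005, 0, 0, 0, 0.5, 0.003, 0, -0.0017, 0, 0, 0, 0.5, 0.009, 0, -0.005, 0, 0, 0, 0.5, 0.03, 0, -0.0173, 0, 0, 0, 0.5, 0.06, 0, -0.0346, 0, 0, 0, 0.5, 0.045, 0, -0.07, 0, 0, 0, 0.5, 0.03, 0, -0.12, 0, 0, 0, 0.5, 0.03, 0, -0.12, 0, 0, 0, 0.5])

```text
t: 22.65
tool_pos: [0.5419, 0.2752, 0.1477]
orientation: [-0.22, 2.6, 0.064]
force: [0.5, 0.4, -1.2]
opening: 0.0465
gripper_force: 0.0
```

```bash
python3 -c "
from h import *
now();carton(.104,.008);look('top','t6.png')
for l in ('vial_a','bottle'):
  P=cloud('top',look('top')[1])
  for r in robot.recognise('top',l)[:2]:
    u,v=map(int,r['uv']);print(l,r['confidence'],u,v,P[v,u].round(3))"
```

```text
t 22.65 contact(cradle) [-0.0494  0.0016  0.1419] F cradle [ 0.6   0.34 -1.22] open 0.047 q [ 0.48 -0.23  2.09 -0.22  0.78 -1.15]
carton cradle-frame [ 0.1014 -0.0023] [0.1319 0.1204] 0.12595663964748383 pts 5993
vial_a 0.75 392 255 [0.588 0.134 0.055]
vial_a 0.68 366 194 [0.691 0.176 0.056]
bottle 0.75 227 275 [0.551 0.4   0.079]
```

View pics/t6.png

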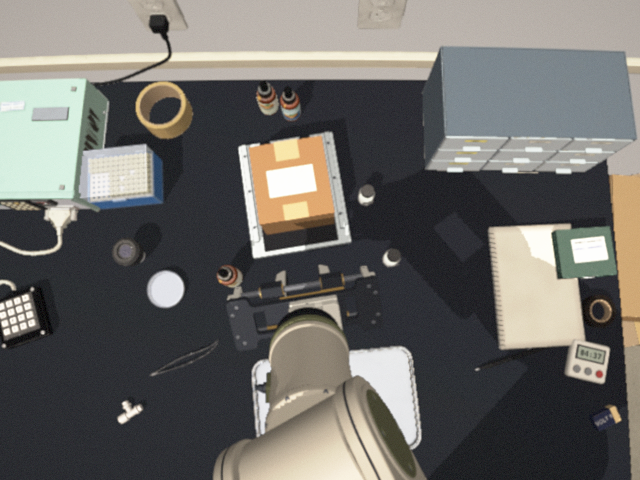

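The carton lies in the cradle at (291,183) with the label up, against the backstop. The vials at (392,257) and (366,194) and the bottle at (229,275) haven't moved, and the robot is clear.

```bash
python3 -c "
from h import *
print(robot.close_job())"
```

```text
the job is handed in; nothing more can be done
None
```

The carton lies label side up in the cradle, square against the backstop. It was pressed home for about a second, at up to 18 N read between moves. The vials and bottle are where they were, and the job was handed in at about 23 s with the arm clear; the hand-in returned no verdict.

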